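Put the mixed-up needle tubes back in their own dishes

ROBOT

A 6-joint arm with a two-finger parallel gripper is mounted at the origin on a cart in front of the work surface, level with it; the furniture and walls round the work are solid. World frame = base frame: x ahead of the robot, y to its left, z up, the work surface at z = 0. Lengths are in m, angles in rad, forces in N, time in s.
With the tool pointing down it reaches from about 0.35 to 0.875 m from the base axis. Payload 15.5 kg.
Tool frame: the origin (TCP) lies where the fingers leave the gripper's body, on its centre line; the fingertips stand 73 mm ahead of it and the grasp point (between the pads) lies 54 mm ahead of it (tcp_to_tips is the distance from the TCP to the fingertips, in m); z points along the fingers, y is the line along which they close (so a half turn about z gives the same grasp; the last joint's range is limited). The gripper opens to 85 mm and grips with 20 to 120 N. Pads are 22 mm wide; open, the fingers measure 114 mm over their backs; the gripper's body (76 mm by 85 mm) begins 54 mm behind the grasp point. The pads swing forward as they close: fully open they stand 13 mm farther back than shut.
Start: joints at [-1.347, 0.494, 1.345, -0, 1.302, -0.096], TCP at [0.196, -0.594, 0.304] pointing down, gripper open.
Joint ranges: [-2.91, 2.91], [-0.82, 2.16], [0.22, 2.67], [-1.22, 4.37], [0.12, 2.79], [-3.08, 3.08]. Speed limits (rad/s): [1.89, 1.89, 2.57, 3.01, 3.01, 3.01].

INTERFACE

Orientations are given as a rotation vector (axis times angle).
In Python, from bench import sense, camera, camera_model, close_job, cut_out, landmark_of, tcp_to_tips gives the robot as it stands.
- The arm moves only by the tool drive_tool, never from a script. Its argument "increments" is a list of rows, each a list of 7 numbers: the shift along the tool's x, y, z in units of 8 cm (1.0 is 8 cm), then the turn, a rotation vector about the tool's x, y, z in units of pi rad (1.0 is pi rad), then the opening, from 0 (shut) to 1 (fully open). A call has 1 to 10 rows; each row is the pose to reach, as a shift and turn from the pose commanded when the call began, along the tool's axes at that moment, turning the shorter way round; what a row does not reach only later rows make up. A row lasts 1/12 s, in which the tool goes at most 41.7 mm and 7.16 degrees, less where a joint would pass 70% of its speed; a pose out of reach is approached as far as the arm can. A call with a number of a shift or a turn outside -1 to 1 is refused whole. A call with a gripper value outside its range is refused whole. The fingers move at their own pace and stop on an object; "grip_force" is the grip in N (left out, the last holds). Time passes only in rows, so rows that repeat a pose let the fingers close. It gives the time, the measured TCP pose, the force, the opening and the grip force at its end, in the units of the state.
- sense(): the state, without advancing time (a new reading comes with each control period).
- camera(name): name is "scene" or "top"; returns (picture, depth): 384x512x3 uint8, red, green, blue; 384x512 float32, m along the optical axis (not along the pixel's ray), 0 where there is no reading.
- camera_model(name): a dict with "fov_y" (degrees; the focal length in pixels is half the picture's height over the tangent of half this angle, whatever the lens; pixels are square), "cx", "cy" (the principal point, pixels), "eye" and "rotation" of the camera in the world. Camera axes: x right, y up, looking along -z (the intrinsics and any distortion apply to the point x, -y, -z); pixel columns grow to the right and rows downward; lengths in m; the calibration is good to about 2 mm. A picture is of the moment at which its call begins. camera_model takes no time and is no camera call.
- close_job(): hands the job in; it is judged then, once.
Trained networks look in the newest picture that a camera, given by its name, has taken for a name from the list of things; names that differ only in an ending like _2 or _b are one class to them, and where a whole thing is asked for, a point or a joint stands for the part that bears it (a point fixed in the world has none). Each returns a list of dicts, best first, with "p" (0 to 1); they miss things now and then, are a little off and sometimes report something else, mostly with a low value. They report only what shows in the picture. A call takes as long as a camera call.
- cut_out(camera, query): "pixels" (384x512 bool, what is visible of it) and "xy" ([column, row] in pixels, amid what is visible of it).
- landmark_of(camera, query): "xy" ([column, row] in pixels: a listed point, or the origin of a listed thing).
The state is a dict: "time": time; "joint_positions": joint angles; "joint_velocities": joint speeds; "joint_torque": joint torques, N m; "tcp_pos": TCP position; "eef_rot": TCP orientation; "contact_force": force on the tool from outside, world axes, zero at the start; "moment": the same for the moment, N m; "width": finger opening in m; "finger_force": force on a finger pad.
Only numpy, scipy, OpenCV 4.12 (cv2) and the standard library are available. Lean on these libraries where they do the work, as an engineer would, in place of code of your own. Each camera call takes 0.05 s, during which the arm holds its last target. There are 200 camera calls.

TASK

The four tubes of probe needles are standing in the wrong dishes: move each one so that it stands upright in the coloured dish that matches its cap. The spare white dish is free for parking a tube on the way and must be empty again at the end; do not tip a tube over, and leave the black loupe where it is.

Things in the scene. Friction and masses are not known exactly. Their poses are not given: they have to be found in the camera images.
- tube_red: Upright grey tube of probe needles with a red screw cap: body 18 mm in diameter up to 50 mm, then the red cap, 20.4 mm in diameter, from 50 to 64 mm (its top); 20 to 45 g, loose. Origin: centre of its underside; z axis up along the tube. At the start it stands in a dish of another colour; take it by the cap from above.
- tube_blue: Upright grey tube of probe needles with a blue screw cap: body 18 mm in diameter up to 50 mm, then the blue cap, 20.4 mm in diameter, from 50 to 64 mm (its top); 20 to 45 g, loose. Origin: centre of its underside; z axis up along the tube. At the start it stands in a dish of another colour; take it by the cap from above.
- tube_green: Upright grey tube of probe needles with a green screw cap: body 18 mm in diameter up to 50 mm, then the green cap, 20.4 mm in diameter, from 50 to 64 mm (its top); 20 to 45 g, loose. Origin: centre of its underside; z axis up along the tube. At the start it stands in a dish of another colour; take it by the cap from above.
- tube_yellow: Upright grey tube of probe needles with a yellow screw cap: body 18 mm in diameter up to 50 mm, then the yellow cap, 20.4 mm in diameter, from 50 to 64 mm (its top); 20 to 45 g, loose. Origin: centre of its underside; z axis up along the tube. At the start it stands in a dish of another colour; take it by the cap from above.
- dish_red: Shallow round red dish screwed to the table on a flat aluminium flange, fixed: flange 68 mm in diameter and 5 mm high, red rim 48 mm outside, 40 mm inside, its top 16 mm above the table; flat inner floor 6 mm above the table. Origin: centre of its underside, on the table; z up. Home of the tube with the red cap; holds a wrong tube at the start.
- dish_blue: Shallow round blue dish screwed to the table on a flat aluminium flange, fixed: flange 68 mm in diameter and 5 mm high, blue rim 48 mm outside, 40 mm inside, its top 16 mm above the table; flat inner floor 6 mm above the table. Origin: centre of its underside, on the table; z up. Home of the tube with the blue cap; holds a wrong tube at the start.
- dish_green: Shallow round green dish screwed to the table on a flat aluminium flange, fixed: flange 68 mm in diameter and 5 mm high, green rim 48 mm outside, 40 mm inside, its top 16 mm above the table; flat inner floor 6 mm above the table. Origin: centre of its underside, on the table; z up. Home of the tube with the green cap; holds a wrong tube at the start.
- dish_yellow: Shallow round yellow dish screwed to the table on a flat aluminium flange, fixed: flange 68 mm in diameter and 5 mm high, yellow rim 48 mm outside, 40 mm inside, its top 16 mm above the table; flat inner floor 6 mm above the table. Origin: centre of its underside, on the table; z up. Home of the tube with the yellow cap; holds a wrong tube at the start.
- dish_white: Shallow round white dish screwed to the table on a flat aluminium flange, fixed: flange 68 mm in diameter and 5 mm high, white rim 48 mm outside, 40 mm inside, its top 16 mm above the table; flat inner floor 6 mm above the table. Origin: centre of its underside, on the table; z up. The spare one: empty at the start, a free spot to park a tube on the way.
- loupe: Black round stand loupe, 35 mm in diameter, 42 mm high, 50 g, loose, standing on the table among the dishes; not to be disturbed. Origin: centre of its underside; z up. (Right of it and of the dishes the probe station and tall microscope fill the table, x beyond 0.42 m, y below -0.10 m, over 0.3 m high: coming from the right, pass between them and the base.)

How it is judged:
By the outcome, as a careful person would: the job done as asked, in the order asked, and still so for the second after the job is handed in, with the robot touching nothing.
It also fails if it takes over 141 s, if anything falls off the work surface, if the arm or the gripper's body presses on something with over 40 N, if the wrist force passes 120 N, or if a joint passes its speed limit or range.

## Working session

There is one attempt and no reset: what is moved stays moved. The work goes in short steps, Python scripts to look and compute and a tool call to move; the robot and the scene stay as the last step left them, time stands still between calls to the robot, and variables do not carry over. Pictures are saved under pics/ and viewed, at most 14 in all, crops included, and the job is handed in when it is done.

Besides the shell and the picture viewer there is one more tool, called as a command line: name --pt "numbers of a row" for each row, then --argument value for the rest. drive_tool: Moves the arm, as the interface text tells. Its arguments: {"type":"object","properties":{"increments":{"type":"array"},"grip_force":{"type":"number"}},"required":["increments"]}

```bash
ls; mkdir -p pics
python3 - <<'E'
from bench import *
import cv2,numpy as np
for n in("scene","top"):
    im,d=camera(n); cv2.imwrite(f"pics/{n}0.png",im[:,:,::-1]); np.save(f"pics/{n}0.npy",d); m=camera_model(n); print(n,m)
print(sense())
E
```

```text
pics
scene {'fov_y': 44.3901338917089, 'cx': 257.3093823810292, 'cy': 192.66307694570116, 'eye': array([1.13288039, 0.47409529, 0.57085506]), 'rotation': array([0.56931836, 0.88751903, 1.89108777])}
top {'fov_y': 56.82605118696748, 'cx': 255.77016296106234, 'cy': 192.7538452408915, 'eye': array([0.4509769 , 0.15992693, 0.87195898]), 'rotation': array([ 0.0930496 , -0.09329925, -1.55704007])}
{'time': 0.1, 'joint_positions': array([-1.34751569e+00,  4.94138357e-01,  1.34603668e+00,  3.19765510e-05,
        1.30252720e+00, -9.55249962e-02]), 'joint_velocities': array([-5.00702534e-04, -6.30892695e-04, -1.80729632e-03, -1.97627845e-03,
       -5.64402311e-05, -2.57233153e-04]), 'joint_torque': array([ 2.50711848e-03, -8.83585167e+01, -3.84562612e+01, -3.86468573e-04,
        5.12216444e-03,  2.60050302e-05]), 'tcp_pos': array([ 0.19583903, -0.59327765,  0.30336009]), 'eef_rot': array([-3.10067121e+00, -4.98471439e-01,  6.29108575e-05]), 'contact_force': array([-0.68560813,  0.06930017, -0.6311185 ]), 'moment': array([-0.0047346 ,  0.02429252, -0.02060263]), 'finger_force': 0.0, 'width': 0.08544309721340565}
```

View pics/scene0.png

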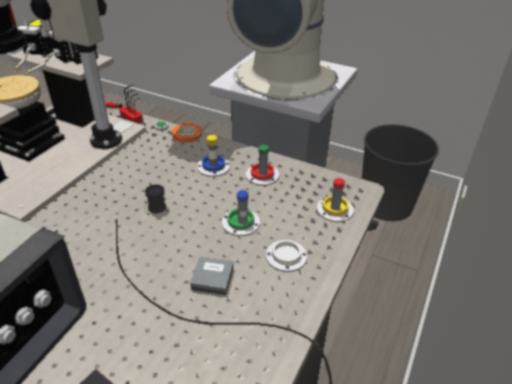

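View pics/top0.png

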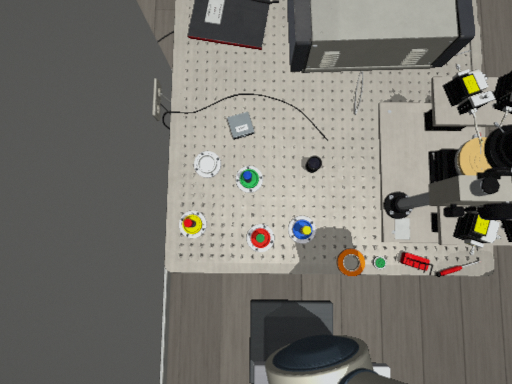

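```bash
cat > h.py <<'E'
import numpy as np,cv2
from bench import *
from scipy.spatial.transform import Rotation as R
def ray(n,uv):
    m=camera_model(n); f=192/np.tan(np.radians(m['fov_y']/2))
    p=np.atleast_2d(np.asarray(uv,float)); c=np.c_[(p[:,0]-m['cx'])/f,-(p[:,1]-m['cy'])/f,-np.ones(len(p))]
    return m['eye'],R.from_rotvec(m['rotation']).apply(c)
def onz(n,uv,z):
    e,r=ray(n,uv); return e+r*((z-e[2])/r[:,2])[:,None]
def cloud(n,d,mask):
    v,u=np.nonzero(mask&(d>0)); e,r=ray(n,np.c_[u,v]); return e+r*d[v,u][:,None]
E
python3 - <<'E'
from h import *
np.set_printoptions(precision=4,suppress=True)
print(camera_model('top').keys())
d=np.load('pics/top0.npy')
for q in ['tube_red','tube_blue','tube_green','tube_yellow','dish_red','dish_blue','dish_green','dish_yellow','dish_white','loupe']:
    for r in cut_out('top',q)[:2]:
        if r['p']<.3: continue
        P=cloud('top',d,r['pixels']); zt=.064 if 'tube' in q else .042 if q=='loupe' else .016
        T=P[abs(P[:,2]-zt)<.006]; 
        print(q,round(r['p'],2),r['xy'],len(P),P[:,2].max(), len(T),(T.min(0)+T.max(0))[:2]/2 if len(T) else '',np.ptp(T,axis=0) if len(T) else '')
    for r in landmark_of('top',q)[:1]:
        print('   lm',round(r['p'],2),r['xy'],onz('top',r['xy'],0 if 'dish' in q or q=='loupe' else .006)[0])
E
```

```text
dict_keys(['fov_y', 'cx', 'cy', 'eye', 'rotation'])
tube_red 0.49 [189.4, 222.7] 102 0.07144511885507676 66 [0.4786 0.3143] [0.0182 0.0197 0.0114]
   lm 0.61 [195.9, 220.8] [0.4839 0.3053 0.006 ]
tube_blue 0.65 [250.9, 175.4] 64 0.07178994708633113 49 [0.5878 0.1821] [0.0183 0.0161 0.0095]
   lm 0.61 [249.8, 177.8] [0.5914 0.1756 0.006 ]
   lm 0.6 [259.6, 237.6] [0.4452 0.1498 0.006 ]
   lm 0.58 [302.1, 230.8] [0.4627 0.0469 0.006 ]
dish_red 0.64 [263.7, 242.0] 556 0.0698286751764059 99 [0.4456 0.149 ] [0.0452 0.0435 0.0077]
   lm 0.76 [256.9, 240.9] [0.4371 0.1563 0.    ]
dish_blue 0.97 [300.3, 222.6] 516 0.06813926458349628 92 [0.4681 0.049 ] [0.0456 0.0458 0.0073]
   lm 0.89 [299.3, 228.5] [0.4683 0.0529 0.    ]
dish_green 0.9 [251.7, 178.9] 455 0.01962346217328892 103 [0.5897 0.1787] [0.0453 0.0467 0.0093]
   lm 0.89 [248.9, 181.3] [0.5835 0.1778 0.    ]
dish_yellow 0.75 [195.6, 225.2] 511 0.01902645189864538 98 [0.477  0.3141] [0.0458 0.0462 0.0081]
   lm 0.81 [195.7, 224.2] [0.4758 0.3065 0.    ]
dish_white 0.77 [205.8, 164.7] 587 0.018128694913045473 104 [0.6255 0.2828] [0.0457 0.0467 0.008 ]
   lm 0.72 [208.5, 164.8] [0.624  0.2793 0.    ]
loupe 0.58 [312.6, 163.0] 240 0.0437519809250948 135 [0.6257 0.0225] [0.0342 0.0341 0.0077]
   lm 0.57 [312.0, 164.1] [0.6288 0.0207 0.    ]
```

The top view shows a 4-cycle: red cap in the yellow dish (190,223), yellow cap in blue (305,230), blue cap in green (248,177) and green cap in red (260,238). The white dish (207,164) is empty and the loupe is at (313,163). Next I'll refine the positions.

```bash
cat > loc.py <<'E'
from h import *
from scipy.optimize import least_squares
DI=dict(red=(.4456,.149),blue=(.4681,.049),green=(.5897,.1787),yellow=(.477,.3141),white=(.6255,.2828))
def caps(n,im,d):
    hsv=cv2.cvtColor(im,cv2.COLOR_RGB2HSV); out={}
    H={'red':(0,172),'blue':112,'green':65,'yellow':28}
    v,u=np.nonzero(d>0); P=cloud(n,d,np.ones_like(d,bool)); h=hsv[v,u]
    for c,h0 in H.items():
        h0=np.atleast_1d(h0); dh=np.min([np.minimum(abs(h[:,0].astype(int)-k),180-abs(h[:,0].astype(int)-k)) for k in h0],0)
        near=np.any([np.hypot(*(P[:,:2]-q).T)<.03 for q in DI.values()],0)
        s=(dh<12)&(h[:,1]>110)&(h[:,2]>50)&near&(P[:,2]>.045)&(P[:,2]<.4)
        Q=P[s]
        if len(Q)<5: out[c]=None; continue
        zt=np.percentile(Q[:,2],85); T=Q[Q[:,2]>zt-.005]
        out[c]=(np.r_[(T[:,:2].min(0)+T[:,:2].max(0))/2,zt],len(T),np.ptp(T[:,:2],axis=0))
    return out
if __name__=='__main__':
    np.set_printoptions(precision=4,suppress=True)
    for n in('top','scene'):
        im,d=camera(n)
        for c,r in caps(n,im,d).items(): print(n,c,r)
        P=cloud(n,d,np.ones_like(d,bool))
        for c,q in DI.items():
            D=P[:,:2]-q; r=np.hypot(*D.T); T=P[(r<.032)&(r>.014)&(P[:,2]>.0115)&(P[:,2]<.021)][:,:2]
            f=least_squares(lambda p:np.hypot(*(T-p).T)-.022,q,loss='soft_l1',f_scale=.002)
            print(n,'dish',c,f.x,len(T))
E
python3 loc.py
```

```text
top red (array([0.4627, 0.2358, 0.0697]), 62, array([0.0496, 0.172 ]))
top blue (array([0.535 , 0.1214, 0.0692]), 58, array([0.1245, 0.1376]))
top green (array([0.4458, 0.1508, 0.0697]), 47, array([0.0157, 0.0158]))
top yellow (array([0.4628, 0.1807, 0.0701]), 66, array([0.036 , 0.2872]))
top dish red [0.4455 0.1493] 93
top dish blue [0.4671 0.0484] 89
top dish green [0.5898 0.1784] 96
top dish yellow [0.4767 0.3146] 96
top dish white [0.6259 0.2832] 93
scene red (array([0.4796, 0.3146, 0.07  ]), 72, array([0.0199, 0.0167]))
scene blue (array([0.5919, 0.1822, 0.0704]), 63, array([0.0189, 0.0174]))
scene green (array([0.4469, 0.1506, 0.0705]), 48, array([0.0199, 0.0165]))
scene yellow (array([0.4667, 0.0461, 0.0703]), 64, array([0.0224, 0.0188]))
scene dish red [0.4472 0.1494] 130
scene dish blue [0.4687 0.0482] 120
scene dish green [0.5917 0.1784] 174
scene dish yellow [0.4787 0.3145] 153
scene dish white [0.6282 0.2832] 229
```

drive_tool --pt "0 0 0 0 0 0.04 1" --pt "0 0 0 0 0 0.07 1" --pt "0 0 0 0 0 0.1015 1" --pt "0 0 0 0 0 0.1015 1"

```text
time: 1.53
tcp_pos: [0.1959, -0.5935, 0.3039]
eef_rot: [-3.142, 0.008, 0.0]
contact_force: [0.1, -0.2, -0.8]
width: 0.0853
finger_force: 0.0
```

drive_tool --pt "0.06 -0.33 0 0 0 0 1" --pt "0.12 -0.67 0 0 0 0 1" --pt "0.18 -1 0 0 0 0 1" --pt "0.18 -1 0 0 0 0 1"

```text
time: 1.87
tcp_pos: [0.2108, -0.5093, 0.3038]
eef_rot: [-3.139, -0.008, 0.0]
contact_force: [1.0, -1.3, 0.5]
width: 0.0855
finger_force: 0.0
```

drive_tool --pt "0.06 -0.33 0 0 0 0 1" --pt "0.12 -0.67 0 0 0 0 1" --pt "0.18 -1 0 0 0 0 1" --pt "0.18 -1 0 0 0 0 1"

```text
time: 2.2
tcp_pos: [0.225, -0.4294, 0.3038]
eef_rot: [-3.139, -0.007, 0.001]
contact_force: [-0.1, -1.3, 0.2]
width: 0.0855
finger_force: 0.0
```

drive_tool --pt "0.06 -0.33 0 0 0 0 1" --pt "0.12 -0.67 0 0 0 0 1" --pt "0.18 -1 0 0 0 0 1" --pt "0.18 -1 0 0 0 0 1"

```text
time: 2.53
tcp_pos: [0.2391, -0.3497, 0.3038]
eef_rot: [-3.139, -0.007, 0.001]
contact_force: [-0.6, 0.0, 0.0]
width: 0.0851
finger_force: 0.0
```

drive_tool --pt "0.06 -0.33 0 0 0 0 1" --pt "0.12 -0.67 0 0 0 0 1" --pt "0.18 -1 0 0 0 0 1" --pt "0.18 -1 0 0 0 0 1"

```text
time: 2.87
tcp_pos: [0.2533, -0.27, 0.3038]
eef_rot: [-3.14, -0.007, 0.001]
contact_force: [-0.4, -1.4, 0.2]
width: 0.0853
finger_force: 0.0
```

drive_tool --pt "0.22 -0.33 0 0 0 0 1" --pt "0.44 -0.67 0 0 0 0 1" --pt "0.65 -1 0 0 0 0 1" --pt "0.65 -1 0 0 0 0 1"

```text
time: 3.2
tcp_pos: [0.3073, -0.1905, 0.3041]
eef_rot: [-3.141, -0.009, -0.001]
contact_force: [-1.0, -0.6, 0.3]
width: 0.0852
finger_force: 0.0
```

drive_tool --pt "0.22 -0.33 0 0 0 0 1" --pt "0.44 -0.67 0 0 0 0 1" --pt "0.65 -1 0 0 0 0 1" --pt "0.65 -1 0 0 0 0 1"

```text
time: 3.53
tcp_pos: [0.3598, -0.1108, 0.3041]
eef_rot: [-3.141, -0.009, -0.002]
contact_force: [0.4, -0.3, 0.5]
width: 0.0855
finger_force: 0.0
```

drive_tool --pt "0.2 -0.33 0 0 0 0 1" --pt "0.4 -0.67 0 0 0 0 1" --pt "0.56 -1 0 0 0 0 1" --pt "0.56 -1 0 0 0 0 1"

```text
time: 3.87
tcp_pos: [0.4045, -0.031, 0.3041]
eef_rot: [-3.141, -0.008, -0.002]
contact_force: [0.2, 0.2, 0.1]
width: 0.0857
finger_force: 0.0
```

drive_tool --pt "0.18 -0.33 0 0 0 0 1" --pt "0.36 -0.67 0 0 0 0 1" --pt "0.5 -1 0 0 0 0 1" --pt "0.5 -1 0 0 0 0 1"

```text
time: 4.2
tcp_pos: [0.4445, 0.049, 0.3041]
eef_rot: [-3.141, -0.007, -0.003]
contact_force: [-0.3, -1.1, -0.4]
width: 0.0854
finger_force: 0.0
```

drive_tool --pt "0.1 -0.33 0 0 0 0 1" --pt "0.2 -0.67 0 0 0 0 1" --pt "0.25 -1 0 0 0 0 1" --pt "0.25 -1 0 0 0 0 1"

```text
time: 4.53
tcp_pos: [0.4636, 0.1289, 0.3039]
eef_rot: [-3.141, -0.006, -0.002]
contact_force: [-0.7, -0.3, -0.2]
width: 0.0848
finger_force: 0.0
```

drive_tool --pt "0.1 -0.33 0 0 0 0 1" --pt "0.15 -0.67 0 0 0 0 1" --pt "0.2 -1 0 0 0 0 1" --pt "0.2 -1 0 0 0 0 1" --pt "0.2 -1 0 0 0 0 1"

```text
time: 4.95
tcp_pos: [0.4788, 0.2065, 0.3037]
eef_rot: [3.141, 0.005, 0.0]
contact_force: [0.6, -0.8, 0.5]
width: 0.0857
finger_force: 0.0
```

drive_tool --pt "0 -0.33 0.2 0 0 0 1" --pt "0 -0.67 0.5 0 0 0 1" --pt "0 -1 0.8 0 0 0 1" --pt "0 -1 1 0 0 0 1"

```text
time: 5.28
tcp_pos: [0.4784, 0.2881, 0.2222]
eef_rot: [-3.141, -0.003, 0.0]
contact_force: [-1.2, -0.5, -1.0]
width: 0.0851
finger_force: 0.0
```

drive_tool --pt "0 -0.2 0.1 0 0 0 1" --pt "0 -0.35 0.2 0 0 0 1" --pt "0 -0.35 0.25 0 0 0 1" --pt "0 -0.35 0.25 0 0 0 1" --pt "0 -0.35 0.25 0 0 0 1"

```text
time: 5.7
tcp_pos: [0.4787, 0.3136, 0.2042]
eef_rot: [3.141, -0.0, 0.0]
contact_force: [1.0, 0.0, -0.4]
width: 0.0854
finger_force: 0.0
```

drive_tool --pt "0 0 0.25 0 0 0 1" --pt "0 0 0.5 0 0 0 1" --pt "0 0 0.75 0 0 0 1" --pt "0 0 1 0 0 0 1" --pt "0 0 1 0 0 0 1"

```text
time: 6.12
tcp_pos: [0.4776, 0.3131, 0.1217]
eef_rot: [3.14, -0.001, -0.005]
contact_force: [-1.2, -0.8, 0.5]
width: 0.0854
finger_force: 0.0
```

drive_tool --pt "0 0 0.1 0 0 0 1" --pt "0 0 0.1 0 0 0 0.6" --pt "0 0 0.1 0 0 0 0.35" --pt "0 0 0.1 0 0 0 0.3" --pt "0 0 0.1 0 0 0 0.2" --pt "0 0 0.1 0 0 0 0.1" --pt "0 0 0.1 0 0 0 0" --pt "0 0 0.1 0 0 0 0" --pt "0 0 0.1 0 0 0 0" --pt "0 0 0.1 0 0 0 0" --grip_force 35

```text
time: 6.95
tcp_pos: [0.4786, 0.3146, 0.1164]
eef_rot: [-3.141, -0.0, -0.001]
contact_force: [0.3, -0.7, 5.9]
width: 0.0193
finger_force: 33.9
```

Run:
```python
from h import *
im,d=camera('scene'); cv2.imwrite('pics/s1.png',cv2.resize(im[120:290,150:400,::-1],None,fx=3,fy=3)); s=sense(); print(s['time'],s['tcp_pos'],s['width'],s['finger_force'],s['contact_force'])
```

```text
7.0 [0.47866122 0.31461836 0.11642852] 0.01893520041203319 33.930180072784424 [-0.01753115  0.04388105  6.0788639 ]
```

View pics/s1.png

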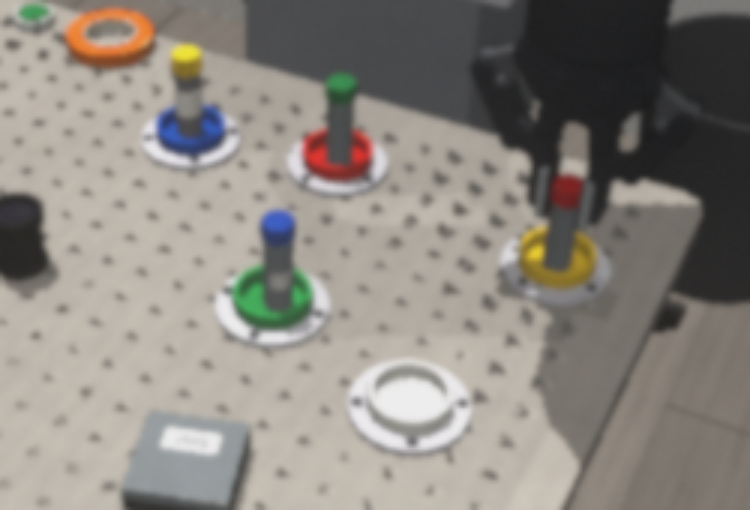

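The picture shows the pads closed on the red cap at (567,190) with the tube still upright in the yellow dish. I'll lift it and carry it to the white dish.

drive_tool --pt "0 0 -0.05 0 0 0 0" --pt "0 0 -0.2 0 0 0 0" --pt "0 0 -0.4 0 0 0 0" --pt "0 0 -0.6 0 0 0 0" --pt "0 0 -0.8 0 0 0 0" --pt "0 0 -0.95 0 0 0 0" --pt "0 0 -1 0 0 0 0" --pt "0 0 -1 0 0 0 0"

```text
time: 7.67
tcp_pos: [0.4787, 0.3147, 0.1969]
eef_rot: [-3.141, -0.0, -0.003]
contact_force: [0.4, -0.5, -0.5]
width: 0.0189
finger_force: 34.2
```

drive_tool --pt "0.05 0.01 0 0 0 0 0" --pt "0.15 0.03 0 0 0 0 0" --pt "0.35 0.07 0 0 0 0 0" --pt "0.55 0.12 0 0 0 0 0" --pt "0.75 0.16 0 0 0 0 0" --pt "0.925 0.195 0 0 0 0 0"

```text
time: 8.17
tcp_pos: [0.5538, 0.2983, 0.1949]
eef_rot: [3.141, -0.001, -0.001]
contact_force: [0.1, 0.4, -0.8]
width: 0.0188
finger_force: 34.2
```

drive_tool --pt "0.2 0.04 0 0 0 0 0" --pt "0.4 0.08 0 0 0 0 0" --pt "0.6 0.12 0 0 0 0 0" --pt "0.8 0.16 0 0 0 0 0" --pt "0.9 0.19 0 0 0 0 0" --pt "0.925 0.195 0 0 0 0 0" --pt "0.925 0.195 0 0 0 0 0" --pt "0.925 0.195 0 0 0 0 0"

```text
time: 8.83
tcp_pos: [0.6257, 0.2833, 0.1954]
eef_rot: [3.141, -0.0, -0.002]
contact_force: [-0.2, 0.2, 0.7]
width: 0.0192
finger_force: 34.2
```

Run:
```python
from h import *
im,d=camera('scene'); cv2.imwrite('pics/s2.png',cv2.resize(im[120:290,150:400,::-1],None,fx=3,fy=3)); s=sense(); print(s['time'],s['tcp_pos'],s['width'],s['finger_force'],s['contact_force'])
```

```text
8.8833 [0.62556914 0.28341144 0.19562828] 0.019039331740274956 34.16305661201477 [-0.20365869  0.588154   -0.41404562]
```

View pics/s2.png

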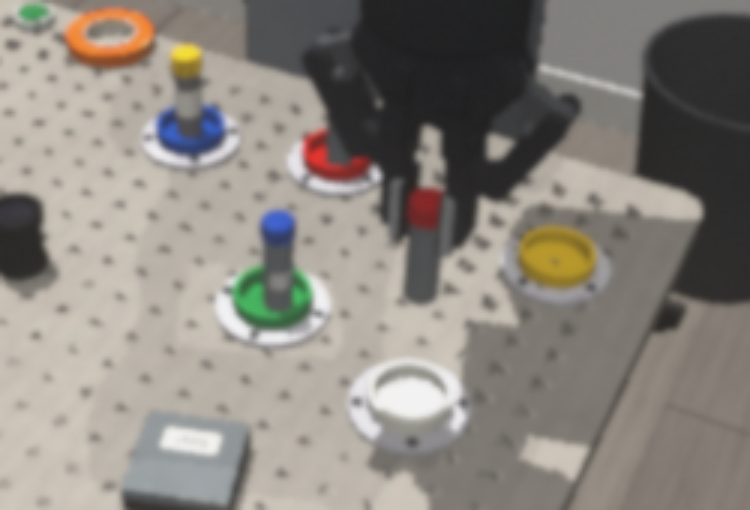

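The red tube hangs upright in the gripper at (425,245) in the crop, above the white dish. I'll lower it, release it and lift clear.

drive_tool --pt "0 0 0.15 0 0 0 0" --pt "0 0 0.35 0 0 0 0" --pt "0 0 0.55 0 0 0 0" --pt "0 0 0.75 0 0 0 0" --pt "0 0 0.88 0 0 0 0" --pt "0 0 0.93 0 0 0 0" --pt "0 0 0.96 0 0 0 0" --pt "0 0 0.98 0 0 0 0" --pt "0 0 0.98 0 0 0 0" --pt "0 0 0.98 0 0 0 0"

```text
time: 9.72
tcp_pos: [0.6267, 0.2834, 0.1182]
eef_rot: [-3.141, 0.0, -0.002]
contact_force: [0.2, 0.2, -1.1]
width: 0.0189
finger_force: 34.2
```

drive_tool --pt "0 0 0 0 0 0 0.3" --pt "0 0 0 0 0 0 0.35" --pt "0 0 0 0 0 0 0.5" --pt "0 0 0 0 0 0 0.7" --pt "0 0 0 0 0 0 1" --pt "0 0 0 0 0 0 1" --pt "0 0 0 0 0 0 1" --pt "0 0 0 0 0 0 1" --pt "0 0 0 0 0 0 1"

```text
time: 10.47
tcp_pos: [0.6264, 0.2833, 0.1175]
eef_rot: [-3.142, 0.0, 0.0]
contact_force: [0.1, 0.2, -0.2]
width: 0.0853
finger_force: 0.0
```

drive_tool --pt "0 0 -0.15 0 0 0 1" --pt "0 0 -0.4 0 0 0 1" --pt "0 0 -0.7 0 0 0 1" --pt "0 0 -1 0 0 0 1" --pt "0 0 -1 0 0 0 1" --pt "0 0 -1 0 0 0 1"

```text
time: 10.97
tcp_pos: [0.627, 0.2835, 0.1998]
eef_rot: [-3.14, 0.0, -0.005]
contact_force: [-0.2, -0.2, -0.7]
width: 0.085
finger_force: 0.0
```

Run:
```python
from h import *
im,d=camera('scene'); cv2.imwrite('pics/s3.png',cv2.resize(im[120:290,150:400,::-1],None,fx=3,fy=3)); s=sense(); print(s['time'],s['tcp_pos'],s['width'],s['finger_force'],s['contact_force'])
```

```text
11.0167 [0.62641562 0.28329186 0.19839349] 0.08496119292058117 0.0 [ 0.39406356 -0.54296039  0.31277447]
```

View pics/s3.png

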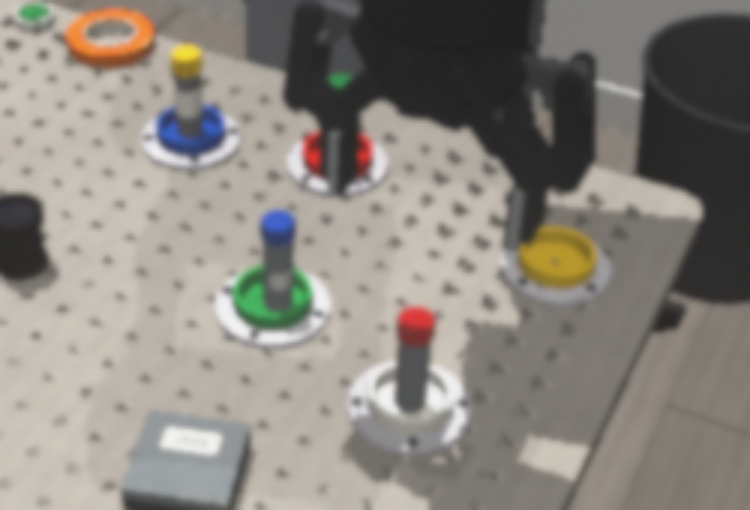

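The red tube stands parked in the white dish at (415,370). Next is the yellow tube.

drive_tool --pt "-0.15 0.22 0 0 0 0 1" --pt "-0.4 0.6 0 0 0 0 1" --pt "-0.67 0.99 0 0 0 0 1"

```text
time: 11.27
tcp_pos: [0.5717, 0.2037, 0.1964]
eef_rot: [3.141, 0.002, -0.002]
contact_force: [0.4, -0.8, -0.3]
width: 0.0856
finger_force: 0.0
```

drive_tool --pt "-0.22 0.33 0 0 0 0 1" --pt "-0.45 0.66 0 0 0 0 1" --pt "-0.67 0.99 0 0 0 0 1"

```text
time: 11.52
tcp_pos: [0.5174, 0.1237, 0.1968]
eef_rot: [3.141, 0.0, -0.003]
contact_force: [0.5, -0.1, 0.7]
width: 0.0855
finger_force: 0.0
```

drive_tool --pt "-0.22 0.33 0 0 0 0 1" --pt "-0.45 0.66 0 0 0 0 1" --pt "-0.6 0.9 0 0 0 0 1" --pt "-0.67 0.99 0 0 0 0 1" --pt "-0.67 0.99 0 0 0 0 1" --pt "-0.67 0.99 0 0 0 0 1"

```text
time: 12.02
tcp_pos: [0.4658, 0.0458, 0.1973]
eef_rot: [-3.141, 0.002, 0.0]
contact_force: [0.5, -0.3, -0.1]
width: 0.0855
finger_force: 0.0
```

drive_tool --pt "0 0 0.25 0 0 0 1" --pt "0 0 0.5 0 0 0 1" --pt "0 0 0.75 0 0 0 1" --pt "0 0 1 0 0 0 1" --pt "0 0 1 0 0 0 1"

```text
time: 12.43
tcp_pos: [0.4652, 0.0467, 0.1146]
eef_rot: [-3.141, -0.002, 0.006]
contact_force: [-0.5, 0.1, -0.6]
width: 0.0852
finger_force: 0.0
```

drive_tool --pt "0 0 0 0 0 0 1" --pt "0 0 0 0 0 0 0.6" --pt "0 0 0 0 0 0 0.35" --pt "0 0 0 0 0 0 0.3" --pt "0 0 0 0 0 0 0.2" --pt "0 0 0 0 0 0 0.1" --pt "0 0 0 0 0 0 0" --pt "0 0 0 0 0 0 0" --pt "0 0 0 0 0 0 0" --pt "0 0 0 0 0 0 0" --grip_force 35

```text
time: 13.27
tcp_pos: [0.4659, 0.0456, 0.1179]
eef_rot: [3.142, -0.0, 0.002]
contact_force: [-0.4, -0.2, 7.6]
width: 0.0193
finger_force: 33.9
```

drive_tool --pt "0 0 -0.05 0 0 0 0" --pt "0 0 -0.2 0 0 0 0" --pt "0 0 -0.4 0 0 0 0" --pt "0 0 -0.6 0 0 0 0" --pt "0 0 -0.8 0 0 0 0" --pt "0 0 -0.95 0 0 0 0" --pt "0 0 -1 0 0 0 0" --pt "0 0 -1 0 0 0 0"

```text
time: 13.93
tcp_pos: [0.4659, 0.0457, 0.1984]
eef_rot: [3.142, -0.0, 0.003]
contact_force: [0.5, -0.3, -0.3]
width: 0.0188
finger_force: 34.2
```

drive_tool --pt "0 -0.03 -0.1 0 0 0 0" --pt "0 -0.12 -0.2 0 0 0 0" --pt "0.01 -0.28 -0.3 0 0 0 0" --pt "0.02 -0.46 -0.3 0 0 0 0" --pt "0.03 -0.65 -0.3 0 0 0 0" --pt "0.04 -0.84 -0.3 0 0 0 0"

```text
time: 14.43
tcp_pos: [0.4686, 0.114, 0.2217]
eef_rot: [-3.142, 0.0, 0.001]
contact_force: [0.6, 0.6, 0.4]
width: 0.019
finger_force: 34.2
```

drive_tool --pt "0.01 -0.2 0 0 0 0 0" --pt "0.02 -0.41 0 0 0 0 0" --pt "0.03 -0.62 0 0 0 0 0" --pt "0.04 -0.84 0 0 0 0 0"

```text
time: 14.77
tcp_pos: [0.4716, 0.1814, 0.2215]
eef_rot: [3.141, -0.0, -0.001]
contact_force: [-0.0, 0.3, -0.8]
width: 0.0191
finger_force: 34.2
```

drive_tool --pt "0.01 -0.2 0 0 0 0 0" --pt "0.02 -0.41 0 0 0 0 0" --pt "0.03 -0.62 0 0 0 0 0" --pt "0.04 -0.84 0 0 0 0 0"

```text
time: 15.1
tcp_pos: [0.4748, 0.2486, 0.2215]
eef_rot: [3.141, 0.0, -0.001]
contact_force: [0.3, -0.7, -1.2]
width: 0.0188
finger_force: 34.2
```

drive_tool --pt "0.01 -0.2 0 0 0 0 0" --pt "0.02 -0.4 0 0 0 0 0" --pt "0.03 -0.58 0.1 0 0 0 0" --pt "0.03 -0.72 0.2 0 0 0 0" --pt "0.03 -0.81 0.3 0 0 0 0" --pt "0.03 -0.84 0.3 0 0 0 0" --pt "0.03 -0.84 0.3 0 0 0 0" --pt "0.03 -0.84 0.3 0 0 0 0" --pt "0.03 -0.84 0.3 0 0 0 0"

```text
time: 15.85
tcp_pos: [0.4777, 0.3139, 0.1977]
eef_rot: [3.142, -0.001, 0.0]
contact_force: [0.2, -0.1, -0.2]
width: 0.019
finger_force: 34.2
```

drive_tool --pt "0 0 0.15 0 0 0 0" --pt "0 0 0.35 0 0 0 0" --pt "0 0 0.55 0 0 0 0" --pt "0 0 0.75 0 0 0 0" --pt "0 0 0.88 0 0 0 0" --pt "0 0 0.93 0 0 0 0" --pt "0 0 0.97 0 0 0 0" --pt "0 0 1 0 0 0 0" --pt "0 0 1 0 0 0 0" --pt "0 0 1 0 0 0 0"

```text
time: 16.68
tcp_pos: [0.4779, 0.3146, 0.1181]
eef_rot: [-3.141, 0.0, -0.002]
contact_force: [0.2, 0.1, 0.0]
width: 0.0188
finger_force: 34.2
```

drive_tool --pt "0 0 0 0 0 0 0.3" --pt "0 0 0 0 0 0 0.35" --pt "0 0 0 0 0 0 0.5" --pt "0 0 0 0 0 0 0.7" --pt "0 0 0 0 0 0 1" --pt "0 0 0 0 0 0 1" --pt "0 0 0 0 0 0 1" --pt "0 0 0 0 0 0 1" --pt "0 0 0 0 0 0 1"

```text
time: 17.43
tcp_pos: [0.4775, 0.3145, 0.1174]
eef_rot: [3.142, -0.0, -0.0]
contact_force: [-0.4, -0.3, -0.1]
width: 0.0857
finger_force: 0.0
```

drive_tool --pt "0 0 -0.15 0 0 0 1" --pt "0 0 -0.4 0 0 0 1" --pt "0 0 -0.7 0 0 0 1" --pt "0 0 -1 0 0 0 1" --pt "0 0 -1 0 0 0 1" --pt "0 0 -1 0 0 0 1"

```text
time: 17.93
tcp_pos: [0.478, 0.3147, 0.1986]
eef_rot: [-3.14, 0.0, -0.004]
contact_force: [-0.1, 0.2, -0.3]
width: 0.0854
finger_force: 0.0
```

Run:
```python
from loc import *
np.set_printoptions(precision=4,suppress=True)
im,d=camera('scene'); cv2.imwrite('pics/s4.png',cv2.resize(im[120:290,150:400,::-1],None,fx=3,fy=3)); s=sense(); print(s['time'],s['tcp_pos'],s['width'])
print(caps('scene',im,d))
```

```text
17.9833 [0.4775 0.3145 0.1976] 0.08521120961368943
{'red': (array([0.6287, 0.2833, 0.0705]), 98, array([0.0196, 0.0179])), 'blue': (array([0.5919, 0.1826, 0.0702]), 68, array([0.0163, 0.0168])), 'green': (array([0.4488, 0.1512, 0.0705]), 44, array([0.0157, 0.016 ])), 'yellow': (array([0.4785, 0.3146, 0.0705]), 74, array([0.0198, 0.0191]))}
```

View pics/s4.png

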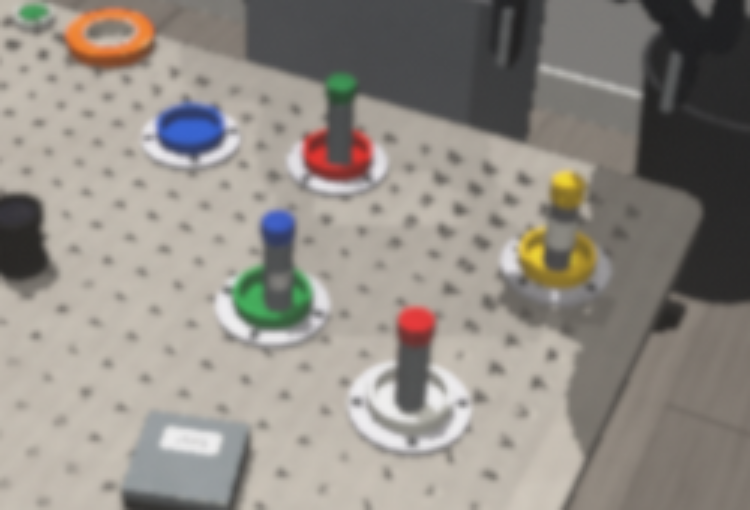

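The yellow tube stands in the yellow dish at (565,225), and the blue dish is empty. Next is the blue tube.

drive_tool --pt "0.15 0.2 0 0 0 0 1" --pt "0.4 0.5 0 0 0 0 1" --pt "0.705 0.825 0 0 0 0 1"

```text
time: 18.23
tcp_pos: [0.5331, 0.2482, 0.1963]
eef_rot: [3.141, 0.003, -0.004]
contact_force: [0.7, 1.6, -0.2]
width: 0.0855
finger_force: 0.0
```

drive_tool --pt "0.25 0.3 0 0 0 0 1" --pt "0.5 0.6 0 0 0 0 1" --pt "0.65 0.76 0 0 0 0 1" --pt "0.705 0.825 0 0 0 0 1" --pt "0.705 0.825 0 0 0 0 1" --pt "0.705 0.825 0 0 0 0 1"

```text
time: 18.73
tcp_pos: [0.5896, 0.183, 0.1968]
eef_rot: [-3.142, 0.0, 0.002]
contact_force: [0.4, 0.4, 0.5]
width: 0.0856
finger_force: 0.0
```

drive_tool --pt "0 0 0.25 0 0 0 1" --pt "0 0 0.5 0 0 0 1" --pt "0 0 0.75 0 0 0 1" --pt "0 0 1 0 0 0 1" --pt "0 0 1 0 0 0 1"

```text
time: 19.15
tcp_pos: [0.5875, 0.1835, 0.1141]
eef_rot: [3.141, 0.002, -0.009]
contact_force: [-1.4, -0.1, -0.8]
width: 0.0855
finger_force: 0.0
```

drive_tool --pt "0 0 0 0 0 0 1" --pt "0 0 0 0 0 0 0.6" --pt "0 0 0 0 0 0 0.35" --pt "0 0 0 0 0 0 0.3" --pt "0 0 0 0 0 0 0.2" --pt "0 0 0 0 0 0 0.1" --pt "0 0 0 0 0 0 0" --pt "0 0 0 0 0 0 0" --pt "0 0 0 0 0 0 0" --pt "0 0 0 0 0 0 0" --grip_force 35

```text
time: 19.98
tcp_pos: [0.5907, 0.1824, 0.118]
eef_rot: [-3.141, 0.0, -0.002]
contact_force: [-0.4, 0.1, 6.1]
width: 0.0191
finger_force: 34.0
```

drive_tool --pt "0 0 -0.05 0 0 0 0" --pt "0 0 -0.2 0 0 0 0" --pt "0 0 -0.4 0 0 0 0" --pt "0 0 -0.6 0 0 0 0" --pt "0 0 -0.8 0 0 0 0" --pt "0 0 -0.95 0 0 0 0" --pt "0 0 -1 0 0 0 0" --pt "0 0 -1 0 0 0 0"

```text
time: 20.65
tcp_pos: [0.5908, 0.1826, 0.1991]
eef_rot: [-3.141, 0.0, -0.003]
contact_force: [-0.7, 0.5, -0.1]
width: 0.0189
finger_force: 34.2
```

drive_tool --pt "-0.03 0.03 0 0 0 0 0" --pt "-0.1 0.11 0 0 0 0 0" --pt "-0.23 0.25 0 0 0 0 0" --pt "-0.4 0.44 0 0 0 0 0" --pt "-0.58 0.64 0 0 0 0 0" --pt "-0.768 0.84 0 0 0 0 0"

```text
time: 21.15
tcp_pos: [0.5273, 0.1143, 0.1967]
eef_rot: [3.141, 0.0, -0.003]
contact_force: [0.3, 0.2, -0.5]
width: 0.0193
finger_force: 34.2
```

drive_tool --pt "-0.19 0.2 0 0 0 0 0" --pt "-0.37 0.4 0 0 0 0 0" --pt "-0.53 0.58 0 0 0 0 0" --pt "-0.66 0.72 0 0 0 0 0" --pt "-0.74 0.81 0 0 0 0 0" --pt "-0.768 0.84 0 0 0 0 0" --pt "-0.768 0.84 0 0 0 0 0" --pt "-0.768 0.84 0 0 0 0 0" --pt "-0.768 0.84 0 0 0 0 0"

```text
time: 21.9
tcp_pos: [0.468, 0.0485, 0.1974]
eef_rot: [-3.142, -0.0, -0.001]
contact_force: [-0.7, 0.7, -1.5]
width: 0.0189
finger_force: 34.2
```

drive_tool --pt "0 0 0.15 0 0 0 0" --pt "0 0 0.35 0 0 0 0" --pt "0 0 0.55 0 0 0 0" --pt "0 0 0.75 0 0 0 0" --pt "0 0 0.88 0 0 0 0" --pt "0 0 0.93 0 0 0 0" --pt "0 0 0.97 0 0 0 0" --pt "0 0 1 0 0 0 0" --pt "0 0 1 0 0 0 0" --pt "0 0 1 0 0 0 0"

```text
time: 22.73
tcp_pos: [0.468, 0.0482, 0.118]
eef_rot: [-3.142, -0.0, -0.002]
contact_force: [-0.4, 0.2, 0.9]
width: 0.0192
finger_force: 34.2
```

drive_tool --pt "0 0 0 0 0 0 0.3" --pt "0 0 0 0 0 0 0.35" --pt "0 0 0 0 0 0 0.5" --pt "0 0 0 0 0 0 0.7" --pt "0 0 0 0 0 0 1" --pt "0 0 0 0 0 0 1" --pt "0 0 0 0 0 0 1" --pt "0 0 0 0 0 0 1" --pt "0 0 0 0 0 0 1"

```text
time: 23.48
tcp_pos: [0.4674, 0.0481, 0.1175]
eef_rot: [-3.142, 0.0, 0.0]
contact_force: [-0.9, 0.2, 0.0]
width: 0.0854
finger_force: 0.0
```

drive_tool --pt "0 0 -0.15 0 0 0 1" --pt "0 0 -0.4 0 0 0 1" --pt "0 0 -0.7 0 0 0 1" --pt "0 0 -1 0 0 0 1" --pt "0 0 -1 0 0 0 1" --pt "0 0 -1 0 0 0 1"

```text
time: 23.98
tcp_pos: [0.468, 0.0481, 0.1984]
eef_rot: [3.142, -0.0, 0.004]
contact_force: [-0.0, 0.5, -0.9]
width: 0.0852
finger_force: 0.0
```

drive_tool --pt "-0.03 -0.15 0 0 0 0 1" --pt "-0.07 -0.35 0 0 0 0 1" --pt "-0.13 -0.64 0 0 0 0 1"

```text
time: 24.23
tcp_pos: [0.4568, 0.099, 0.1965]
eef_rot: [3.141, -0.003, -0.002]
contact_force: [0.0, 0.8, 0.4]
width: 0.0855
finger_force: 0.0
```

drive_tool --pt "-0.05 -0.25 0 0 0 0 1" --pt "-0.1 -0.5 0 0 0 0 1" --pt "-0.13 -0.64 0 0 0 0 1" --pt "-0.13 -0.64 0 0 0 0 1" --pt "-0.13 -0.64 0 0 0 0 1"

```text
time: 24.65
tcp_pos: [0.4464, 0.1505, 0.1969]
eef_rot: [3.141, 0.002, -0.001]
contact_force: [0.7, -0.2, -0.8]
width: 0.0853
finger_force: 0.0
```

Run:
```python
from loc import *
np.set_printoptions(precision=4,suppress=True)
im,d=camera('scene'); s=sense(); print(s['time'],s['tcp_pos'],s['width'])
print(caps('scene',im,d))
```

```text
24.7 [0.4466 0.15   0.197 ] 0.08546103813123013
{'red': (array([0.6273, 0.2832, 0.0702]), 103, array([0.0212, 0.019 ])), 'blue': (array([0.4708, 0.0476, 0.07  ]), 44, array([0.0141, 0.0171])), 'green': (array([0.4488, 0.1509, 0.0706]), 42, array([0.0155, 0.0163])), 'yellow': (array([0.4785, 0.3144, 0.0704]), 81, array([0.0194, 0.0194]))}
```

drive_tool --pt "0 0 0.25 0 0 0 1" --pt "0 0 0.5 0 0 0 1" --pt "0 0 0.75 0 0 0 1" --pt "0 0 1 0 0 0 1" --pt "0 0 1 0 0 0 1"

```text
time: 25.12
tcp_pos: [0.4457, 0.1492, 0.1148]
eef_rot: [3.141, -0.002, -0.007]
contact_force: [-0.6, -0.3, 0.1]
width: 0.0853
finger_force: 0.0
```

drive_tool --pt "0 0 0 0 0 0 1" --pt "0 0 0 0 0 0 0.6" --pt "0 0 0 0 0 0 0.35" --pt "0 0 0 0 0 0 0.3" --pt "0 0 0 0 0 0 0.2" --pt "0 0 0 0 0 0 0.1" --pt "0 0 0 0 0 0 0" --pt "0 0 0 0 0 0 0" --pt "0 0 0 0 0 0 0" --pt "0 0 0 0 0 0 0" --grip_force 35

```text
time: 25.95
tcp_pos: [0.447, 0.1505, 0.1179]
eef_rot: [-3.141, -0.0, -0.002]
contact_force: [0.2, -1.4, 7.9]
width: 0.0192
finger_force: 33.9
```

drive_tool --pt "0 0 -0.05 0 0 0 0" --pt "0 0 -0.2 0 0 0 0" --pt "0 0 -0.4 0 0 0 0" --pt "0 0 -0.6 0 0 0 0" --pt "0 0 -0.8 0 0 0 0" --pt "0 0 -0.95 0 0 0 0" --pt "0 0 -1 0 0 0 0" --pt "0 0 -1 0 0 0 0"

```text
time: 26.62
tcp_pos: [0.447, 0.1506, 0.1983]
eef_rot: [-3.141, 0.0, -0.003]
contact_force: [-0.1, 0.8, -0.1]
width: 0.0188
finger_force: 34.2
```

drive_tool --pt "0.04 -0.01 0 0 0 0 0" --pt "0.12 -0.02 0 0 0 0 0" --pt "0.27 -0.05 0 0 0 0 0" --pt "0.47 -0.09 0 0 0 0 0" --pt "0.68 -0.13 0 0 0 0 0" --pt "0.895 -0.175 0 0 0 0 0"

```text
time: 27.12
tcp_pos: [0.5192, 0.1646, 0.1966]
eef_rot: [3.141, -0.0, -0.002]
contact_force: [0.2, 0.6, -0.3]
width: 0.0191
finger_force: 34.2
```

drive_tool --pt "0.2 -0.04 0 0 0 0 0" --pt "0.42 -0.08 0 0 0 0 0" --pt "0.62 -0.12 0 0 0 0 0" --pt "0.77 -0.15 0 0 0 0 0" --pt "0.86 -0.17 0 0 0 0 0" --pt "0.895 -0.175 0 0 0 0 0" --pt "0.895 -0.175 0 0 0 0 0" --pt "0.895 -0.175 0 0 0 0 0" --pt "0.895 -0.175 0 0 0 0 0"

```text
time: 27.87
tcp_pos: [0.5892, 0.1783, 0.1973]
eef_rot: [3.141, -0.0, -0.001]
contact_force: [-0.7, 0.3, -1.4]
width: 0.0187
finger_force: 34.2
```

drive_tool --pt "0 0 0.15 0 0 0 0" --pt "0 0 0.35 0 0 0 0" --pt "0 0 0.55 0 0 0 0" --pt "0 0 0.75 0 0 0 0" --pt "0 0 0.88 0 0 0 0" --pt "0 0 0.93 0 0 0 0" --pt "0 0 0.97 0 0 0 0" --pt "0 0 1 0 0 0 0" --pt "0 0 1 0 0 0 0" --pt "0 0 1 0 0 0 0"

```text
time: 28.7
tcp_pos: [0.5902, 0.1785, 0.1182]
eef_rot: [-3.141, 0.0, -0.002]
contact_force: [0.2, -0.4, -0.1]
width: 0.019
finger_force: 34.2
```

drive_tool --pt "0 0 0 0 0 0 0.3" --pt "0 0 0 0 0 0 0.35" --pt "0 0 0 0 0 0 0.5" --pt "0 0 0 0 0 0 0.7" --pt "0 0 0 0 0 0 1" --pt "0 0 0 0 0 0 1" --pt "0 0 0 0 0 0 1" --pt "0 0 0 0 0 0 1" --pt "0 0 0 0 0 0 1"

```text
time: 29.45
tcp_pos: [0.5898, 0.1785, 0.1175]
eef_rot: [3.142, -0.0, -0.0]
contact_force: [-0.1, 0.4, -0.6]
width: 0.0853
finger_force: 0.0
```

drive_tool --pt "0 0 -0.15 0 0 0 1" --pt "0 0 -0.4 0 0 0 1" --pt "0 0 -0.7 0 0 0 1" --pt "0 0 -1 0 0 0 1" --pt "0 0 -1 0 0 0 1" --pt "0 0 -1 0 0 0 1"

```text
time: 29.95
tcp_pos: [0.5905, 0.1786, 0.1996]
eef_rot: [-3.141, 0.0, -0.005]
contact_force: [0.3, -0.4, 0.2]
width: 0.0855
finger_force: 0.0
```

drive_tool --pt "0.05 -0.15 0 0 0 0 1" --pt "0.13 -0.37 0 0 0 0 1" --pt "0.23 -0.655 0 0 0 0 1"

```text
time: 30.2
tcp_pos: [0.608, 0.231, 0.1968]
eef_rot: [3.141, -0.002, -0.003]
contact_force: [-0.2, -0.1, -0.1]
width: 0.0856
finger_force: 0.0
```

drive_tool --pt "0.09 -0.25 0 0 0 0 1" --pt "0.18 -0.5 0 0 0 0 1" --pt "0.23 -0.655 0 0 0 0 1" --pt "0.23 -0.655 0 0 0 0 1" --pt "0.23 -0.655 0 0 0 0 1"

```text
time: 30.62
tcp_pos: [0.6263, 0.2837, 0.1966]
eef_rot: [3.141, 0.001, -0.002]
contact_force: [-0.3, -0.8, -0.4]
width: 0.085
finger_force: 0.0
```

Run:
```python
from loc import *
np.set_printoptions(precision=4,suppress=True)
im,d=camera('scene'); s=sense(); print(s['time'],s['tcp_pos'],s['width'])
print(caps('scene',im,d))
```

```text
30.6667 [0.6262 0.283  0.1968] 0.08528233579987744
{'red': (array([0.6288, 0.2831, 0.0703]), 93, array([0.0176, 0.0179])), 'blue': (array([0.4714, 0.0488, 0.0703]), 42, array([0.0171, 0.0149])), 'green': (array([0.5931, 0.1791, 0.07  ]), 50, array([0.0152, 0.0142])), 'yellow': (array([0.4844, 0.3155, 0.0632]), 31, array([0.0086, 0.0158]))}
```

drive_tool --pt "0 0 0.25 0 0 0 1" --pt "0 0 0.5 0 0 0 1" --pt "0 0 0.75 0 0 0 1" --pt "0 0 1 0 0 0 1" --pt "0 0 1 0 0 0 1"

```text
time: 31.08
tcp_pos: [0.6247, 0.2815, 0.1137]
eef_rot: [3.139, -0.002, -0.009]
contact_force: [-1.2, -1.3, -0.2]
width: 0.0854
finger_force: 0.0
```

drive_tool --pt "0 0 0 0 0 0 1" --pt "0 0 0 0 0 0 0.6" --pt "0 0 0 0 0 0 0.35" --pt "0 0 0 0 0 0 0.3" --pt "0 0 0 0 0 0 0.2" --pt "0 0 0 0 0 0 0.1" --pt "0 0 0 0 0 0 0" --pt "0 0 0 0 0 0 0" --pt "0 0 0 0 0 0 0" --pt "0 0 0 0 0 0 0" --grip_force 35

```text
time: 31.92
tcp_pos: [0.627, 0.2833, 0.118]
eef_rot: [-3.141, -0.0, -0.001]
contact_force: [-0.9, -0.5, 6.2]
width: 0.0187
finger_force: 34.0
```

drive_tool --pt "0 0 -0.05 0 0 0 0" --pt "0 0 -0.2 0 0 0 0" --pt "0 0 -0.4 0 0 0 0" --pt "0 0 -0.6 0 0 0 0" --pt "0 0 -0.8 0 0 0 0" --pt "0 0 -0.95 0 0 0 0" --pt "0 0 -1 0 0 0 0" --pt "0 0 -1 0 0 0 0"

```text
time: 32.58
tcp_pos: [0.6271, 0.2834, 0.1989]
eef_rot: [-3.141, 0.0, -0.003]
contact_force: [-0.4, -0.6, -0.6]
width: 0.0186
finger_force: 34.2
```

drive_tool --pt "-0.03 0.02 0 0 0 0 0" --pt "-0.1 0.07 0 0 0 0 0" --pt "-0.22 0.16 0 0 0 0 0" --pt "-0.39 0.29 0 0 0 0 0" --pt "-0.57 0.42 0 0 0 0 0" --pt "-0.753 0.557 0 0 0 0 0"

```text
time: 33.08
tcp_pos: [0.5649, 0.2379, 0.1964]
eef_rot: [3.141, -0.0, -0.003]
contact_force: [-0.0, 0.2, -0.2]
width: 0.0188
finger_force: 34.2
```

drive_tool --pt "-0.19 0.14 0 0 0 0 0" --pt "-0.38 0.28 0 0 0 0 0" --pt "-0.57 0.42 0 0 0 0 0" --pt "-0.753 0.557 0 0 0 0 0"

```text
time: 33.42
tcp_pos: [0.5043, 0.1932, 0.1967]
eef_rot: [3.141, -0.0, -0.003]
contact_force: [0.2, 0.6, -1.1]
width: 0.0187
finger_force: 34.2
```

drive_tool --pt "-0.19 0.14 0 0 0 0 0" --pt "-0.37 0.27 0 0 0 0 0" --pt "-0.53 0.39 0 0 0 0 0" --pt "-0.65 0.48 0 0 0 0 0" --pt "-0.73 0.54 0 0 0 0 0" --pt "-0.753 0.557 0 0 0 0 0" --pt "-0.753 0.557 0 0 0 0 0" --pt "-0.753 0.557 0 0 0 0 0" --pt "-0.753 0.557 0 0 0 0 0"

```text
time: 34.17
tcp_pos: [0.4465, 0.1499, 0.1974]
eef_rot: [-3.141, -0.0, -0.001]
contact_force: [-0.9, 0.3, 0.1]
width: 0.0192
finger_force: 34.2
```

drive_tool --pt "0 0 0.15 0 0 0 0" --pt "0 0 0.35 0 0 0 0" --pt "0 0 0.55 0 0 0 0" --pt "0 0 0.75 0 0 0 0" --pt "0 0 0.88 0 0 0 0" --pt "0 0 0.93 0 0 0 0" --pt "0 0 0.97 0 0 0 0" --pt "0 0 1 0 0 0 0" --pt "0 0 1 0 0 0 0" --pt "0 0 1 0 0 0 0"

```text
time: 35.0
tcp_pos: [0.4465, 0.1498, 0.1181]
eef_rot: [-3.141, 0.0, -0.002]
contact_force: [-0.3, 0.7, 1.8]
width: 0.0192
finger_force: 34.2
```

drive_tool --pt "0 0 0 0 0 0 0.3" --pt "0 0 0 0 0 0 0.35" --pt "0 0 0 0 0 0 0.5" --pt "0 0 0 0 0 0 0.7" --pt "0 0 0 0 0 0 1" --pt "0 0 0 0 0 0 1" --pt "0 0 0 0 0 0 1" --pt "0 0 0 0 0 0 1" --pt "0 0 0 0 0 0 1"

```text
time: 35.75
tcp_pos: [0.4459, 0.1496, 0.1175]
eef_rot: [-3.142, 0.0, 0.0]
contact_force: [-0.3, -0.7, -0.0]
width: 0.0855
finger_force: 0.0
```

drive_tool --pt "0 0 -0.15 0 0 0 1" --pt "0 0 -0.4 0 0 0 1" --pt "0 0 -0.7 0 0 0 1" --pt "0 0 -1 0 0 0 1" --pt "0 0 -1 0 0 0 1" --pt "0 0 -1 0 0 0 1"

```text
time: 36.25
tcp_pos: [0.4464, 0.1497, 0.1984]
eef_rot: [-3.141, 0.0, -0.004]
contact_force: [-0.2, 0.8, -0.4]
width: 0.0853
finger_force: 0.0
```

drive_tool --pt "0 0 -0.15 0 0 0 1" --pt "0 0 -0.4 0 0 0 1" --pt "0 0 -0.7 0 0 0 1" --pt "0 0 -1 0 0 0 1" --pt "0 0 -1 0 0 0 1" --pt "0 0 -1 0 0 0 1"

```text
time: 36.75
tcp_pos: [0.4462, 0.1496, 0.2774]
eef_rot: [-3.141, 0.0, -0.002]
contact_force: [0.6, -1.4, -0.5]
width: 0.0854
finger_force: 0.0
```

Run:
```python
from loc import *
np.set_printoptions(precision=4,suppress=True)
im,d=camera('scene'); cv2.imwrite('pics/s5.png',cv2.resize(im[120:290,130:380,::-1],None,fx=3,fy=3)); s=sense(); print(s['time'],s['tcp_pos'],s['width'],s['contact_force'])
print(caps('scene',im,d))
P=cloud('scene',d,np.ones_like(d,bool)); Q=P[(np.hypot(P[:,0]-.627,P[:,1]-.022)<.035)&(P[:,2]>.036)&(P[:,2]<.05)]; print('loupe',Q.min(0)/2+Q.max(0)/2)
d0=np.load('pics/scene0.npy'); P=cloud('scene',d0,np.ones_like(d,bool)); Q=P[(np.hypot(P[:,0]-.627,P[:,1]-.022)<.035)&(P[:,2]>.036)&(P[:,2]<.05)]; print('loupe0',Q.min(0)/2+Q.max(0)/2)
```

```text
36.8 [0.4457 0.1495 0.2766] 0.08526167640055725 [0.0386 0.1911 0.1532]
{'red': (array([0.4471, 0.1501, 0.0702]), 64, array([0.0218, 0.0191])), 'blue': (array([0.4696, 0.0476, 0.0701]), 40, array([0.0166, 0.0161])), 'green': (array([0.5926, 0.1793, 0.0704]), 48, array([0.0155, 0.015 ])), 'yellow': (array([0.4783, 0.314 , 0.0704]), 81, array([0.0205, 0.0187]))}
loupe [0.627  0.0222 0.0401]
loupe0 [0.6266 0.0224 0.0403]
```

View pics/s5.png

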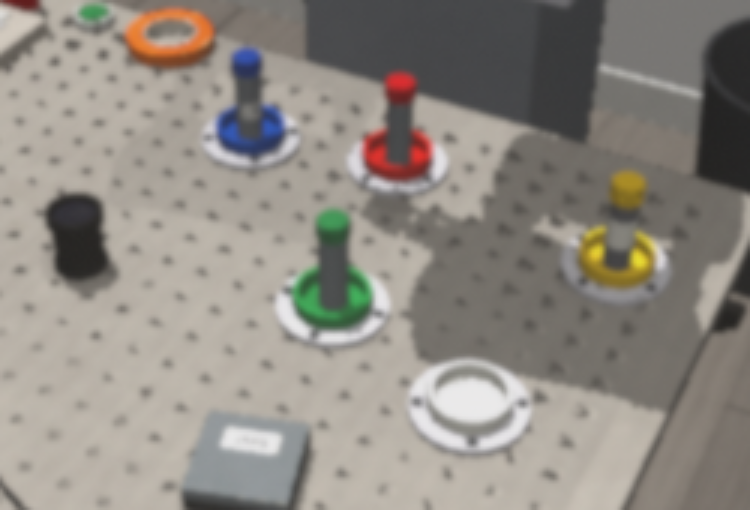

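Every tube stands upright in its matching dish: blue (247,95), red (400,120), green (333,260) and yellow (625,220). The white dish (470,400) is empty, the loupe (78,237) hasn't moved, and the arm is clear, so I'm handing in.

```bash
python3 -c "
from bench import *
print(close_job())"
```

```text
the job is handed in; nothing more can be done
None
```

All four tubes now stand upright in the dishes matching their caps, the white dish is empty, the loupe is undisturbed, and the job was handed in at about 37 s.

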